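Set the odd beaker aside and hold a tall one down on the beaker rinser

TASK

Three washed beakers stand upside down on the chopping board: two tall ones and one short one that does not belong with them. First move the short one to the white tray, stood upside down as it was, and let it go; then take either tall beaker, centre it upside down over the rinser's orange star, press it down against the spring until its rim is hard on the steel deck, without forcing it, and finish while holding it pressed down there. Leave the other tall beaker on the board, and leave the pepper mill, salt tin and radish bowl alone.

Things in the scene. Friction and masses are not known exactly. Their poses are not given: they have to be found in the camera images.
- board: wooden chopping board, fixed, 240 (x) x 280 (y) x 20 mm thick, the beakers stand on it; origin at the centre of its underside, z up
- tall_1: tall blue beaker, straight cylinder 62 mm outside diameter, 100 mm high, 4 mm wall, about 0.12 kg, upside down (closed end on top, open rim with a 7 mm white edge band below); origin at the centre of its rim, on the board; z up, towards the closed end
- tall_2: the other tall blue beaker, same as tall_1
- short: the odd one: the same blue beaker but only 70 mm high, about 0.09 kg, upside down; origin at the centre of its rim, z up
- tray: white plastic tray, fixed, square, 170 x 170 mm outside, walls 5 mm thick and 22 mm high, floor 5 mm thick; origin at the centre of its underside
- rinser: countertop beaker rinser, fixed: round black base of 150 mm diameter and 30 mm height, carrying the steel deck and the orange star; origin at the centre of its underside. It and the tray may swap sides
- deck: flat round steel plate on top of the rinser, 140 mm diameter, 5 mm thick, its top 35 mm above the worktop: the hard stop for a beaker's rim; origin at the centre of its underside, on the rinser's axis
- star_top (a point): point on the rinser's axis on the upper face of the orange star: six spokes 6 mm wide that reach 45 mm out from the axis, and a central dome of 18 mm diameter and 6 mm height that goes inside the beaker. Up, the spokes' upper face stands 14 mm above the deck
- star (a joint): how far the star is pressed down, in m: 0 up, 0.014 when its spokes are flush with the deck and a beaker's rim meets the deck. Spring: about 4 N to start moving it, about 10 N at 0.014; more than that is borne by the deck. It springs up when let go
- mill: wooden pepper mill, 50 mm diameter, 137 mm high, a bystander; origin at the centre of its foot
- salt: round salt tin, 72 mm diameter, 80 mm high, a bystander; origin at the centre of its foot
- bowl: white bowl with radishes, 120 mm diameter, 45 mm high at the rim, a bystander; origin at the centre of its foot

How it is judged (in metres and radians):
On the way:
1. the short beaker stands upside down in the white tray, let go (horizontal distance between short and tray below 0.07 m and z of short in the frame of tray between 0.002 and 0.009 m and angle between short's own z axis and vertical below 0.1 rad and contact force between the fingers and short below 0.1 N and linear speed of short below 0.03 m/s), for 0.3 s.
At the end, for the whole second after the job is handed in: Short beaker upside down, let go and at rest in the tray. One tall beaker held upside down within 12 mm of the rinser's axis and 0.08 rad of upright, star down 11.5 mm or more, rim on the deck with over 1 N, fingers on it. Other tall beaker upside down on the board (all of step 1 and value of joint star above 0.0115 m and ((horizontal distance between tall_1 and star_top below 0.012 m and z of tall_1 in the frame of deck below 0.0075 m and angle between tall_1's own z axis and vertical below 0.08 rad and contact force between tall_1 and deck above 1 N and contact force between the fingers and tall_1 above 1 N and angle between tall_2's own z axis and vertical below 0.1 rad and z of tall_2 in the frame of board between 0.012 and 0.026 m and horizontal distance between tall_2 and board below 0.16 m and contact force between the fingers and tall_2 below 0.1 N) or (horizontal distance between tall_2 and star_top below 0.012 m and z of tall_2 in the frame of deck below 0.0075 m and angle between tall_2's own z axis and vertical below 0.08 rad and contact force between tall_2 and deck above 1 N and contact force between the fingers and tall_2 above 1 N and angle between tall_1's own z axis and vertical below 0.1 rad and z of tall_1 in the frame of board between 0.012 and 0.026 m and horizontal distance between tall_1 and board below 0.16 m and contact force between the fingers and tall_1 below 0.1 N))); the arm keeps its last pose, push and grip.
It fails at once if pepper mill disturbed (moved over 25 mm) (distance of mill from where it was at the start of the episode above 0.025 m).
It fails at once if salt tin disturbed (moved over 25 mm) (distance of salt from where it was at the start of the episode above 0.025 m).
It fails at once if radish bowl disturbed (moved over 25 mm) (distance of bowl from where it was at the start of the episode above 0.025 m).
It fails at once if beaker forced: over 60 N on the steel deck (contact force between any of tall_1, tall_2 and deck above 60 N).
It also fails if it takes over 67 s, if anything falls off the work surface, if the arm or the gripper's body presses on something with over 40 N, if the wrist force passes 120 N, or if a joint passes its speed limit or range.

ROBOT

A 7-joint arm with a two-finger parallel gripper is mounted at the origin on the work surface. World frame = base frame: x ahead of the robot, y to its left, z up, the work surface at z = 0. Lengths are in m, angles in degrees, forces in N, time in s.
With the tool pointing down it reaches from about 0.4 to 0.875 m from the base axis. Payload 19.3 kg.
Tool frame: the origin (TCP) lies at the very end of the fingers, on their centre line; the grasp point (between the pads) lies 19 mm behind it (r.hold_point_z is the distance from the TCP to the grasp point, in m); z points along the fingers, y is the line along which they close (so a half turn about z gives the same grasp; the last joint's range is limited). The gripper opens to 85 mm and grips with 20 to 120 N. Pads are 22 mm wide; open, the fingers measure 114 mm over their backs; the gripper's body (76 mm by 85 mm) begins 54 mm behind the grasp point. The pads swing forward as they close: fully open they stand 13 mm farther back than shut.
Start: joints at [-80.627, 29.874, -2.08, 91.645, 1.215, 58.505, -6.463], TCP at [0.145, 0.608, 0.231] pointing down, gripper open.
Joint ranges: [-166.77, 166.77], [-17.47, 122.26], [-85.68, 81.53], [9.62, 139.38], [-72.42, 252.41], [9.2, 110.78], [-144.41, 144.41]. Speed limits (degrees/s): [108.29, 108.29, 136.94, 136.94, 172.46, 172.46, 172.46].

INTERFACE

Orientations are given as a 3x3 rotation matrix whose columns are the frame's x, y, z axes.
In Python, from workcell import r, capture, camera_info, job gives the robot as it stands.
- The arm moves only by the tool apply_moves, never from a script. Its argument "commands" is one flat list of numbers, 5 for each row, row after row: the shift along the tool's x, y, z in mm, then the turn about the tool's z in rad, then the finger opening in mm, from 0 to 85.4. In form: [x, y, z, roll, claw, x, y, z, roll, claw, ...]. A call has 1 to 20 rows; each row shifts and turns the commanded pose from where the row before left it, along the tool's axes as they then stand; what a row does not reach is not made up. A row lasts 1/12 s, in which the tool goes at most 41.7 mm and 7.16 degrees, less where a joint would pass 70% of its speed; a pose out of reach is approached as far as the arm can. A call is refused whole if a number of a shift passes 41.7 or a number of a turn 0.125, either way. A call with a gripper value outside its range is refused whole. The fingers move at their own pace and stop on an object; the grip force is fixed at half the most. Time passes only in rows, so rows that do not move let the fingers close. It gives the time, the measured TCP pose, the force, the opening and the grip force at its end, in the units of the state.
- r.sense(): the state, without advancing time (a new reading comes with each control period).
- capture(name): name is "scene" or "side" or "wrist"; returns (picture, depth): 384x512x3 uint8, red, green, blue; 384x512 float32, m along the optical axis (not along the pixel's ray), 0 where there is no reading.
- camera_info(name): a dict with "mtx" (3x3 intrinsics, pixels), "dist_coeffs" ([k1, k2, p1, p2, k3] as OpenCV has them; the pictures are not rectified), "eye" and "orientation" of the camera in the world; the wrist camera has in their place "tool_from_camera" (4x4, takes a point from camera to tool coordinates, whose origin is the TCP and whose axes are the flange's). Camera axes: x right, y up, looking along -z (the intrinsics and any distortion apply to the point x, -y, -z); pixel columns grow to the right and rows downward; lengths in m; the calibration is good to about 2 mm. A picture is of the moment at which its call begins: read the wrist's pose just before it. camera_info takes no time and is no camera call.
- job.sign_off(): hands the job in; it is judged then, once.
The state is a dict: "time_s": time; "joint_positions": joint angles; "joint_vel": joint speeds; "joint_torque": joint torques, N m; "ee_pos": TCP position; "eef_rot": TCP orientation; "wrist_force": force on the tool from outside, world axes, zero at the start; "moment": the same for the moment, N m; "finger_gap": finger opening in m; "finger_force": force on a finger pad.
Only numpy, scipy, OpenCV 4.12 (cv2) and the standard library are available. Lean on these libraries where they do the work, as an engineer would, in place of code of your own. Each camera call takes 0.05 s, during which the arm holds its last target. There are 200 camera calls.

## Working session

There is one attempt and no reset: what is moved stays moved. The work goes in short steps, Python scripts to look and compute and a tool call to move; the robot and the scene stay as the last step left them, time stands still between calls to the robot, and variables do not carry over. Pictures are saved under pics/ and viewed, at most 10 in all, crops included, and the job is handed in when it is done.

Besides the shell and the picture viewer there is one more tool, called after "Request:" by a JSON object that holds its "fn" and its "kwargs", one argument or row to a line. apply_moves: Moves the arm, as the interface text tells. Its arguments: {"type":"object","properties":{"commands":{"type":"array"}},"required":["commands"]}

```bash
mkdir -p pics; python3 - <<'E'
from workcell import r,capture,camera_info
import cv2,numpy as np
for n in ["scene","side"]:
    p,d=capture(n); cv2.imwrite(f"pics/{n}0.png",p[:,:,::-1]); np.savez(f"{n}0.npz",p=p,d=d)
    print(n,{k:np.round(v,4).tolist() for k,v in camera_info(n).items() if not isinstance(v,str)}, (d>0).mean())
s=r.sense(); print({k:np.round(v,3).tolist() for k,v in s.items()})
E
```

```text
scene {'mtx': [[468.5995, 0.0, 252.9289], [0.0, 468.5995, 187.2881], [0.0, 0.0, 1.0]], 'dist_coeffs': [-0.0489, 0.0, 0.0, 0.0, 0.0], 'eye': [1.0555, -0.6731, 1.1786], 'orientation': [[0.8481, -0.43, 0.3095], [0.5298, 0.6975, -0.4825], [-0.0084, 0.5732, 0.8194]]} 0.9961395263671875
side {'mtx': [[388.1621, 0.0, 257.2753], [0.0, 388.1621, 193.5199], [0.0, 0.0, 1.0]], 'dist_coeffs': [0.0007, 0.0, 0.0, 0.0, 0.0], 'eye': [0.4082, 0.5517, 0.8094], 'orientation': [[-0.936, 0.2825, -0.2101], [-0.352, -0.7381, 0.5756], [0.0075, 0.6127, 0.7903]]} 0.995941162109375
{'time_s': 0.1, 'joint_positions': [-80.627, 29.906, -2.082, 91.667, 1.217, 58.505, -6.464], 'joint_vel': [0.034, -0.043, -0.001, -0.119, 0.053, 0.11, 0.08], 'joint_torque': [0.003, -92.848, 1.984, -37.053, 0.018, 0.005, 0.0], 'ee_pos': [0.145, 0.608, 0.231], 'eef_rot': [[-0.973, 0.232, -0.0], [0.232, 0.973, -0.001], [-0.0, -0.001, -1.0]], 'wrist_force': [0.449, 0.708, -0.042], 'moment': [-0.098, 0.067, 0.033], 'finger_force': 0.0, 'finger_gap': 0.086}
```

View pics/scene0.png

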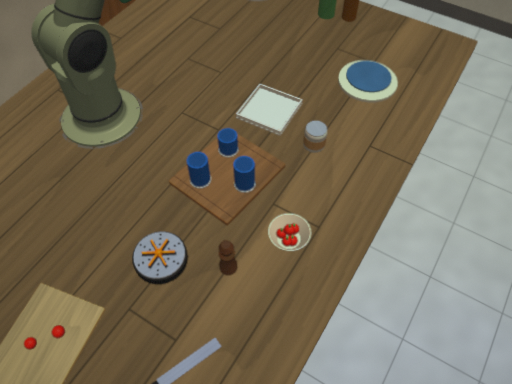

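View pics/side0.png

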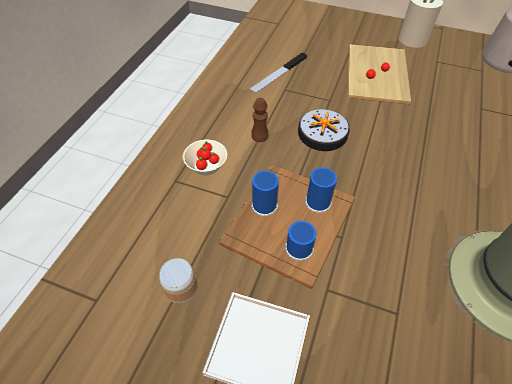

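The scene view shows the short beaker at (228,142), the tall ones at (199,169) and (245,174), and the tray at (270,108). It also shows the rinser at (160,256), mill (228,257), bowl (290,232) and salt tin (316,135). The side view agrees: short (301,240), talls (265,192) and (321,188), star (324,124), tray (258,340).

```bash
cat > h.py <<'E'
import cv2,numpy as np
from workcell import r,capture,camera_info
def cloud(d,ci,R=None,t=None):
    h,w=d.shape; u,v=np.meshgrid(np.arange(w),np.arange(h))
    q=cv2.undistortPoints(np.stack([u,v],-1).reshape(-1,1,2).astype(float),np.array(ci["mtx"]),np.array(ci["dist_coeffs"])).reshape(h,w,2)
    c=np.stack([q[...,0]*d,-q[...,1]*d,-d],-1)
    if R is None: R,t=np.array(ci["orientation"]),np.array(ci["eye"])
    return c@np.array(R).T+t
def circ(P):
    return cv2.minEnclosingCircle((P[:,:2]*1000).astype(np.float32))
E
python3 - <<'E'
from h import *
for n in ["scene","side"]:
    f=np.load(n+"0.npz"); p,d=f["p"],f["d"]; W=cloud(d,camera_info(n)); hsv=cv2.cvtColor(p,cv2.COLOR_RGB2HSV)
    H,S,V=hsv[...,0],hsv[...,1],hsv[...,2]
    def comps(m,amin=40):
        k,l,st,c=cv2.connectedComponentsWithStats(m.astype(np.uint8))
        return [(l==i,c[i],st[i]) for i in range(1,k) if st[i,4]>amin]
    near=(d>0)&(W[...,0]>.2)&(W[...,0]<1.0)&(abs(W[...,1])<.6)
    print(n)
    for m,c,st in comps((H>100)&(H<125)&(S>120)&near):
        P=W[m]; zt=np.percentile(P[:,2],97); T=P[abs(P[:,2]-zt)<.006]; (cx,cy),ra=circ(T)
        print("blue",c.round(),"ztop",zt.round(4),"mean",T.mean(0).round(4),"circ",round(cx,1),round(cy,1),round(ra,1))
    for m,c,st in comps((H>5)&(H<20)&(S>200)&(V>150)&near&(W[...,2]>.03)):
        P=W[m];(cx,cy),ra=circ(P);print("orange",c.round(),P.mean(0).round(4),round(cx,1),round(cy,1),round(ra,1))
    for m,c,st in comps((S<40)&(V>170)&near&(W[...,2]<.03)&(W[...,2]>-.01),300):
        P=W[m]; print("white",c.round(),P.mean(0).round(4),cv2.minAreaRect((P[:,:2]*1000).astype(np.float32)))
    for a,b in [((.3,1.),(-.6,.6))]:
        for m,c,st in comps(near&(W[...,2]>.026),80):
            P=W[m];(cx,cy),ra=circ(P[P[:,2]>P[:,2].max()-.015]);print("tall obj",c.round(),P[:,2].max().round(3),round(cx),round(cy),round(ra))
E
```

```text
scene
blue [364.  83.] ztop 0.0537 mean [0.7208 0.5738 0.0504] circ 722.9 597.4 71.7
blue [227. 141.] ztop 0.0939 mean [0.4735 0.0896 0.0909] circ 473.7 90.6 32.5
blue [198. 168.] ztop 0.1239 mean [ 0.4678 -0.0535  0.1207] circ 466.7 -54.7 32.8
blue [244. 172.] ztop 0.1236 mean [0.5904 0.0041 0.1207] circ 589.1 2.9 31.5
orange [158. 252.] [ 0.5239 -0.3239  0.0498] 525.8 -323.8 39.4
white [269. 109.] [0.4855 0.3284 0.0058] ((485.515625, 324.5986328125), (169.71031188964844, 171.16290283203125), 3.755988359451294)
tall obj [362.  87.] 0.057 722 596 75
tall obj [315. 134.] 0.085 690 271 38
tall obj [227. 142.] 0.097 470 90 34
tall obj [198. 169.] 0.126 466 -54 33
tall obj [244. 173.] 0.127 588 4 33
tall obj [289. 228.] 0.051 789 -80 61
tall obj [288. 234.] 0.077 794 -89 23
tall obj [159. 256.] 0.057 533 -332 57
tall obj [226. 256.] 0.14 694 -244 16
side
blue [321. 188.] ztop 0.1222 mean [ 0.4646 -0.0494  0.1203] circ 464.2 -51.1 30.9
blue [265. 191.] ztop 0.1223 mean [0.5875 0.0083 0.1203] circ 588.6 6.5 31.3
blue [301. 239.] ztop 0.0924 mean [0.4708 0.0943 0.0902] circ 470.8 93.3 30.4
orange [326. 123.] [ 0.5156 -0.3162  0.0485] 511.5 -316.9 33.3
white [257. 344.] [0.4878 0.3241 0.0061] ((487.5873718261719, 325.0339660644531), (174.29502868652344, 172.4365234375), 3.09295916557312)
tall obj [260. 117.] 0.138 693 -239 17
tall obj [324. 127.] 0.057 522 -322 46
tall obj [205. 154.] 0.078 791 -88 25
tall obj [321. 189.] 0.124 464 -52 32
tall obj [265. 192.] 0.124 589 6 32
tall obj [301. 239.] 0.094 470 92 31
tall obj [178. 278.] 0.084 686 271 35
```

Request:
{"fn": "apply_moves", "kwargs": {
  "commands": [0, 0, 0, -0.117, 85, 0, 0, 0, -0.117, 85, -25.5, -25.8, 0, 0, 85, -25.5, -25.8, 0, 0, 85, -25.5, -25.8, 0, 0, 85, -25.5, -25.8, 0, 0, 85, -25.5, -25.8, 0, 0, 85, -25.5, -25.8, 0, 0, 85, -25.5, -25.8, 0, 0, 85, -25.5, -25.8, 0, 0, 85, -25.5, -25.8, 0, 0, 85, -25.5, -25.8, 0, 0, 85, -9, -32.4, 0, 0, 85, -9, -32.4, 0, 0, 85, -9, -32.4, 0, 0, 85, -9, -32.4, 0, 0, 85, -9, -32.4, 0, 0, 85, -9, -32.4, 0, 0, 85, -9, -32.4, 0, 0, 85, -9, -32.4, 0, 0, 85]
}}

```text
time_s: 1.77
ee_pos: [0.4719, 0.0892, 0.2312]
eef_rot: [[-1.0, -0.0, -0.0], [-0.0, 1.0, -0.0], [0.0, -0.0, -1.0]]
wrist_force: [0.8, 0.4, 0.2]
finger_gap: 0.0849
finger_force: 0.0
```

Request:
{"fn": "apply_moves", "kwargs": {
  "commands": [0, 0, 0, 0, 85, 0, 0, 0, 0, 85]
}}

```text
time_s: 1.93
ee_pos: [0.4721, 0.0891, 0.2312]
eef_rot: [[-1.0, 0.003, -0.0], [0.003, 1.0, -0.0], [0.0, -0.0, -1.0]]
wrist_force: [0.3, 1.1, -0.4]
finger_gap: 0.0848
finger_force: 0.0
```

```bash
python3 - <<'E'
from h import *
s=r.sense(); p,d=capture("wrist"); ci=camera_info("wrist"); cv2.imwrite("pics/w1.png",p[:,:,::-1])
T=np.eye(4);T[:3,:3]=s["eef_rot"];T[:3,3]=s["ee_pos"]; M=T@np.array(ci["tool_from_camera"])
W=cloud(d,ci,M[:3,:3],M[:3,3]); print(s["time_s"],s["ee_pos"],np.round(s["eef_rot"],3).tolist(),np.round(M,3).tolist())
hsv=cv2.cvtColor(p,cv2.COLOR_RGB2HSV); H,S=hsv[...,0],hsv[...,1]
k,l,st,c=cv2.connectedComponentsWithStats(((H>100)&(H<125)&(S>120)&(d>0)).astype(np.uint8))
for i in range(1,k):
    if st[i,4]>200:
        P=W[l==i]; zt=np.percentile(P[:,2],90); Q=P[abs(P[:,2]-zt)<.006]; print(st[i],zt,Q.mean(0).round(4),circ(Q))
E
```

```text
1.9333 [0.47208016 0.08910208 0.23118266] [[-1.0, 0.003, -0.0], [0.003, 1.0, -0.0], [0.0, -0.0, -1.0]] [[0.005, -0.965, -0.263, 0.406], [1.0, 0.004, 0.002, 0.089], [-0.001, -0.263, 0.965, 0.374], [0.0, 0.0, 0.0, 1.0]]
[  87  148   89   67 4348] 0.12147326594865254 [ 0.4644 -0.0498  0.1205] ((465.7514953613281, -50.9851188659668), 31.0747013092041)
[ 235  152   55   59 2491] 0.09163932821669396 [0.4709 0.0925 0.0906] ((471.730224609375, 92.5001449584961), 30.36598014831543)
[ 166  236   57   81 3069] 0.12126501979945406 [0.5878 0.013  0.1204] ((588.9502563476562, 6.777013778686523), 31.111665725708008)
```

View pics/w1.png

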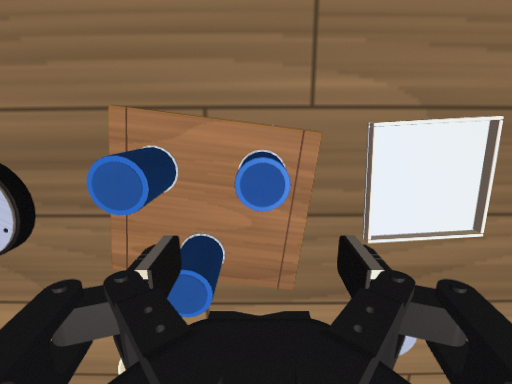

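The wrist view shows the short beaker's top at (262,184) between the fingers, with the talls at (118,184) and (190,293). I'll shift 3 mm in y, go down and grip.

Request:
{"fn": "apply_moves", "kwargs": {
  "commands": [0.5, 3, 0, 0, 85, 0, 0, 25, 0, 85, 0, 0, 25, 0, 85, 0, 0, 25, 0, 85, 0, 0, 25, 0, 85, 0, 0, 25, 0, 85, 0, 0, 25, 0, 85, 0, 0, 20, 0, 85, 0, 0, 16, 0, 85, 0, 0, 0, 0, 85, 0, 0, 0, 0, 40, 0, 0, 0, 0, 40, 0, 0, 0, 0, 40, 0, 0, 0, 0, 40, 0, 0, 0, 0, 40, 0, 0, 0, 0, 40]
}}

```text
time_s: 3.32
ee_pos: [0.4719, 0.0945, 0.0466]
eef_rot: [[-1.0, -0.001, 0.002], [-0.001, 1.0, 0.001], [-0.002, 0.001, -1.0]]
wrist_force: [-3.2, 1.5, 10.6]
finger_gap: 0.0615
finger_force: 65.6
```

Request:
{"fn": "apply_moves", "kwargs": {
  "commands": [0, 0, -15, 0, 40, 0, 0, -30, 0, 40, 0, 0, -30, 0, 40, -2, 29, 0, 0, 40, -2, 29, 0, 0, 40, -2, 29, 0, 0, 40, -2, 29, 0, 0, 40, -2, 29, 0, 0, 40, -2, 29, 0, 0, 40, -2, 29, 0, 0, 40, -1, 29, 0, 0, 40, 0, 0, 0, 0, 40, 0, 0, 25, 0, 40, 0, 0, 25, 0, 40, 0, 0, 20, 0, 40, 0, 0, 10, 0, 40, 0, 0, 5, 0, 40, 0, 0, 0, 0, 40, 0, 0, 0, 0, 40]
}}

```text
time_s: 4.9
ee_pos: [0.4868, 0.3261, 0.0363]
eef_rot: [[-1.0, -0.0, 0.001], [-0.0, 1.0, 0.001], [-0.001, 0.001, -1.0]]
wrist_force: [0.0, 0.6, -1.1]
finger_gap: 0.0613
finger_force: 65.7
```

Request:
{"fn": "apply_moves", "kwargs": {
  "commands": [0, 0, 2, 0, 40, 0, 0, 2, 0, 40, 0, 0, 0, 0, 40, 0, 0, 0, 0, 40]
}}

```text
time_s: 5.23
ee_pos: [0.4867, 0.3261, 0.0317]
eef_rot: [[-1.0, -0.0, 0.001], [-0.0, 1.0, 0.001], [-0.001, 0.001, -1.0]]
wrist_force: [0.8, 0.6, 2.5]
finger_gap: 0.0614
finger_force: 65.9
```

Request:
{"fn": "apply_moves", "kwargs": {
  "commands": [0, 0, 0, 0, 70, 0, 0, 0, 0, 85, 0, 0, 0, 0, 85, 0, 0, 0, 0, 85, 0, 0, 0, 0, 85, 0, 0, -10, 0, 85, 0, 0, -25, 0, 85, 0, 0, -35, 0, 85, 0, 0, -40, 0, 85, 0, 0, -40, 0, 85, 0, 0, -40, 0, 85, 0, 0, -10, 0, 85, 0, 0, 0, 0, 85]
}}

```text
time_s: 6.32
ee_pos: [0.4875, 0.3266, 0.2356]
eef_rot: [[-1.0, -0.0, 0.005], [0.0, 1.0, 0.004], [-0.005, 0.004, -1.0]]
wrist_force: [0.8, 1.1, -0.4]
finger_gap: 0.085
finger_force: 0.0
```

```bash
cat >> h.py <<'E'
def look(name):
    s=r.sense(); p,d=capture("wrist"); ci=camera_info("wrist"); cv2.imwrite(f"pics/{name}.png",p[:,:,::-1])
    T=np.eye(4);T[:3,:3]=s["eef_rot"];T[:3,3]=s["ee_pos"]; M=T@np.array(ci["tool_from_camera"])
    W=cloud(d,ci,M[:3,:3],M[:3,3]); hsv=cv2.cvtColor(p,cv2.COLOR_RGB2HSV); return s,W,d,hsv
def blues(W,d,hsv):
    H,S=hsv[...,0],hsv[...,1]
    k,l,st,c=cv2.connectedComponentsWithStats(((H>100)&(H<125)&(S>120)&(d>0)).astype(np.uint8))
    for i in range(1,k):
        if st[i,4]>200:
            P=W[l==i]; zt=np.percentile(P[:,2],90); Q=P[abs(P[:,2]-zt)<.006]; print(st[i],zt.round(4),Q.mean(0).round(4),np.hstack(circ(Q)).round(1),"spread z",Q[:,2].std().round(5))
E
python3 - <<'E'
from h import *
s,W,d,hsv=look("w2"); print(s["time_s"],s["ee_pos"],s["finger_force"]); blues(W,d,hsv)
E
```

```text
6.3167 [0.48751632 0.32658901 0.23560176] 0.0
[ 232  149   52   56 2193] 0.0767 [0.486  0.3258 0.0757] [486.8 326.   30.3] spread z 0.00083
[   0  224   60   71 2691] 0.1097 [0.5868 0.0339 0.1091] [589.5  24.8  24.6] spread z 0.00333
[460 280  42  34 381] 0.0491 [0.6644 0.6607 0.0479] [670.3 656.   48. ] spread z 0.00061
[402 336  39  30 644] 0.0488 [0.7685 0.5796 0.0478] [768.9 585.   42.4] spread z 0.00062
```

View pics/w2.png

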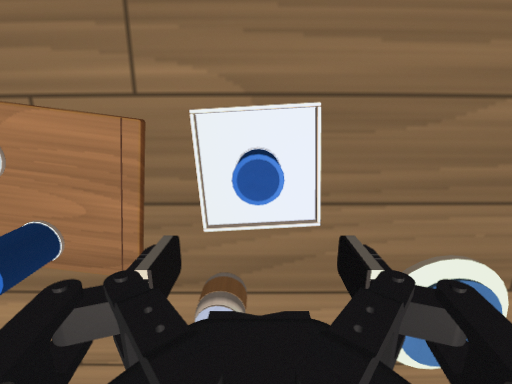

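The short beaker stands upright in the middle of the tray at (258,178). Next I'll fly over the rinser and measure its axis.

Request:
{"fn": "apply_moves", "kwargs": {
  "commands": [-1.7, -32.4, 0, 0, 85, -1.7, -32.4, 0, 0, 85, -1.7, -32.4, 0, 0, 85, -1.7, -32.4, 0, 0, 85, -1.7, -32.4, 0, 0, 85, -1.7, -32.4, 0, 0, 85, -1.7, -32.4, 0, 0, 85, -1.7, -32.4, 0, 0, 85, -1.7, -32.4, 0, 0, 85, -1.7, -32.4, 0, 0, 85, -1.7, -32.4, 0, 0, 85, -1.7, -32.4, 0, 0, 85, -1.7, -32.4, 0, 0, 85, -1.7, -32.4, 0, 0, 85, -1.7, -32.4, 0, 0, 85, -1.7, -32.4, 0, 0, 85, -1.7, -32.4, 0, 0, 85, -1.7, -32.4, 0, 0, 85, -1.7, -32.4, 0, 0, 85, -1.7, -32.4, 0, 0, 85]
}}

```text
time_s: 8.03
ee_pos: [0.5197, -0.3235, 0.2301]
eef_rot: [[-1.0, -0.0, -0.002], [-0.0, 1.0, 0.001], [0.002, 0.001, -1.0]]
wrist_force: [0.5, 0.2, -0.9]
finger_gap: 0.0853
finger_force: 0.0
```

Request:
{"fn": "apply_moves", "kwargs": {
  "commands": [0, 0, 0, 0, 85, 0, 0, 0, 0, 85]
}}

```text
time_s: 8.2
ee_pos: [0.5193, -0.3237, 0.2298]
eef_rot: [[-1.0, 0.003, -0.002], [0.003, 1.0, 0.0], [0.002, 0.0, -1.0]]
wrist_force: [0.6, -0.2, -0.2]
finger_gap: 0.0849
finger_force: 0.0
```

```bash
python3 - <<'E'
from h import *
s,W,d,hsv=look("w3"); print(s["time_s"],s["ee_pos"],s["joint_positions"]); blues(W,d,hsv)
H,S,V=[hsv[...,i] for i in range(3)]
m=((H>4)&(H<22)&(S>190)&(V>130)&(d>0)&(W[...,2]>.04)&(W[...,2]<.065))
P=W[m]; print("star",len(P),P.mean(0),circ(P))
D=(abs(W[...,0]-.522)<.1)&(abs(W[...,1]+.322)<.1)&(d>0)&(abs(W[...,2]-.035)<.005)
P=W[D]; print("deck",len(P),P.mean(0),circ(P),P.min(0),P.max(0))
E
```

```text
8.2 [ 0.51925635 -0.32369994  0.22978011] [ 16.52405394  29.54500016  14.43594137  94.35312632  -8.34130946
  57.291806   123.53540823]
[ 448  108   64   58 3057] 0.1087 [ 0.47   -0.0792  0.1084] [469.4 -69.8  25.4] spread z 0.00343
[ 472  204   40   55 1575] 0.0808 [ 0.5908 -0.0225  0.0803] [591.5 -15.1  22. ] spread z 0.00332
star 256 [ 0.53069045 -0.31487002  0.05059812] ((636.2124633789062, -207.02880859375), 205.82772827148438)
deck 8168 [ 0.51834994 -0.32249193  0.03497345] ((522.332763671875, -322.179931640625), 73.998291015625) [ 0.44838465 -0.3960194   0.03000384] [ 0.59524726 -0.24850075  0.03896756]
```

View pics/w3.png

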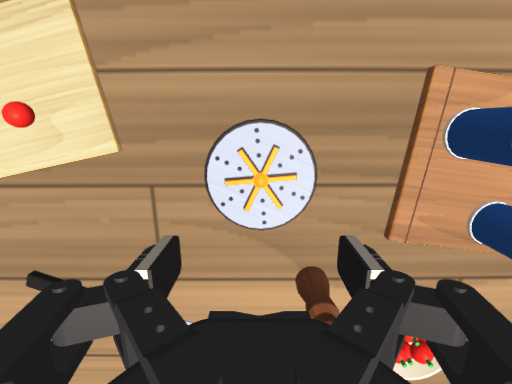

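The star's centre is at about (261,179), and the deck fit gives a rinser axis of (0.522, -0.322). I'll take the tall beaker at (0.465, -0.0515), on the robot's side of the board.

Request:
{"fn": "apply_moves", "kwargs": {
  "commands": [6, 30.2, 0, 0, 85, 6, 30.2, 0, 0, 85, 6, 30.2, 0, 0, 85, 6, 30.2, 0, 0, 85, 6, 30.2, 0, 0, 85, 6, 30.2, 0, 0, 85, 6, 30.2, 0, 0, 85, 6, 30.2, 0, 0, 85, 6, 30.2, 0, 0, 85, 0, 0, 0, 0, 85, 0, 0, 0, 0, 85]
}}

```text
time_s: 9.17
ee_pos: [0.4658, -0.0479, 0.2311]
eef_rot: [[-1.0, -0.005, -0.001], [-0.005, 1.0, 0.001], [0.001, 0.001, -1.0]]
wrist_force: [-0.9, -0.4, -0.5]
finger_gap: 0.0848
finger_force: 0.0
```

```bash
python3 - <<'E'
from h import *
s,W,d,hsv=look("w4"); print(s["time_s"],s["ee_pos"]); blues(W,d,hsv)
E
```

```text
9.1667 [ 0.46578133 -0.04793269  0.23114898]
[ 225  152   61   69 3179] 0.1216 [ 0.4646 -0.0518  0.1206] [465.7 -51.8  30.5] spread z 0.00084
[500 173  12  36 315] 0.0291 [0.4927 0.2971 0.0272] [493.5 302.   18.8] spread z 0.00261
[ 276  240   58   80 3332] 0.1211 [0.5836 0.0059 0.1203] [588.8   5.6  31. ] spread z 0.00109
```

Request:
{"fn": "apply_moves", "kwargs": {
  "commands": [0.5, -4, 0, 0, 85, 0, 0, 25, 0, 85, 0, 0, 25, 0, 85, 0, 0, 25, 0, 85, 0, 0, 25, 0, 85, 0, 0, 25, 0, 85, 0, 0, 25, 0, 85, 0, 0, 16, 0, 85, 0, 0, 0, 0, 85, 0, 0, 0, 0, 40, 0, 0, 0, 0, 40, 0, 0, 0, 0, 40, 0, 0, 0, 0, 40, 0, 0, 0, 0, 40, 0, 0, 0, 0, 40, 0, 0, 0, 0, 40]
}}

```text
time_s: 10.55
ee_pos: [0.4666, -0.0548, 0.0666]
eef_rot: [[-1.0, 0.0, 0.002], [0.0, 1.0, -0.0], [-0.002, -0.0, -1.0]]
wrist_force: [-2.7, -2.4, 12.3]
finger_gap: 0.0612
finger_force: 65.7
```

Request:
{"fn": "apply_moves", "kwargs": {
  "commands": [0, 0, -15, 0, 40, 0, 0, -30, 0, 40, 0, 0, -30, 0, 40, -6.3, -29.7, 0, 0, 40, -6.3, -29.7, 0, 0, 40, -6.3, -29.7, 0, 0, 40, -6.3, -29.7, 0, 0, 40, -6.3, -29.7, 0, 0, 40, -6.3, -29.7, 0, 0, 40, -6.3, -29.7, 0, 0, 40, -6.3, -29.7, 0, 0, 40, -6.1, -29.4, 0, 0, 40, 0, 0, 0, 0, 40, 0, 0, 20, 0, 40, 0, 0, 10, 0, 40, 0, 0, 0, 0, 40, 0, 0, 0, 0, 40]
}}

```text
time_s: 11.97
ee_pos: [0.5223, -0.3209, 0.1105]
eef_rot: [[-1.0, -0.001, -0.001], [-0.001, 1.0, 0.0], [0.001, 0.0, -1.0]]
wrist_force: [-0.2, -0.3, -1.0]
finger_gap: 0.0616
finger_force: 65.9
```

```bash
python3 - <<'E'
from h import *
s,W,d,hsv=look("w5"); print(s["time_s"],s["ee_pos"],s["joint_positions"].round(1)); blues(W,d,hsv)
ims=[]
for n in ["scene","side"]:
    p,d=capture(n); W=cloud(d,camera_info(n)); blues(W,d,cv2.cvtColor(p,cv2.COLOR_RGB2HSV))
    x,y=(95,180) if n=="scene" else (260,50)
    ims.append(cv2.resize(p[y:y+130,x:x+130,::-1],(390,390)))
cv2.imwrite("pics/c5.png",np.hstack(ims))
E
```

```text
11.9667 [ 0.52231883 -0.32094182  0.11047311] [ 19.6  37.6   9.5  99.5  -8.4  43.5 123.3]
[  182   175   155   145 15372] 0.165 [ 0.5105 -0.321   0.1642] [ 514.8 -321.    29.6] spread z 0.00093
[347  62  43  29 978] 0.0522 [0.7222 0.6113 0.0496] [721.7 615.5  78.8] spread z 0.0021
[262  89  17  25 359] 0.078 [0.4895 0.3226 0.0758] [489.8 324.5  33.9] spread z 0.00238
[234 156  20  34 584] 0.1222 [0.5905 0.0031 0.1204] [590.2   4.3  32.7] spread z 0.00208
[146 222  21  35 511] 0.1665 [ 0.5385 -0.32    0.1644] [ 533.9 -322.4   28.7] spread z 0.00199
[316  83  27  39 489] 0.1646 [ 0.5115 -0.3139  0.1641] [ 521.4 -315.5   32.2] spread z 0.0021
[253 171  26  43 943] 0.1213 [0.5873 0.0087 0.1202] [587.7   6.2  31.4] spread z 0.00143
[ 242  317   32   43 1069] 0.0767 [0.4858 0.327  0.0751] [485.8 325.7  30.8] spread z 0.00138
```

View pics/c5.png

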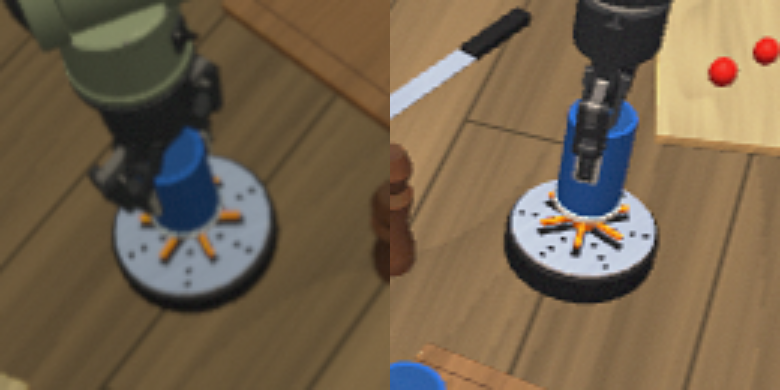

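The crops show the beaker upright, centred above the star with its rim about 64 mm up. I'll shift -1 mm in y and press down gradually.

Request:
{"fn": "apply_moves", "kwargs": {
  "commands": [0, -1, 0, 0, 40, 0, 0, 8, 0, 40, 0, 0, 5, 0, 40, 0, 0, 3, 0, 40, 0, 0, 3, 0, 40, 0, 0, 3, 0, 40, 0, 0, 2, 0, 40, 0, 0, 0, 0, 40, 0, 0, 0, 0, 40]
}}

```text
time_s: 12.87
ee_pos: [0.5225, -0.3223, 0.0863]
eef_rot: [[-1.0, -0.0, -0.0], [-0.0, 1.0, 0.0], [0.0, 0.0, -1.0]]
wrist_force: [-1.8, 1.0, 6.1]
finger_gap: 0.0617
finger_force: 66.5
```

Request:
{"fn": "apply_moves", "kwargs": {
  "commands": [0, 0, 2, 0, 40, 0, 0, 2, 0, 40, 0, 0, 0, 0, 40, 0, 0, 0, 0, 40]
}}

```text
time_s: 13.2
ee_pos: [0.5225, -0.3223, 0.0824]
eef_rot: [[-1.0, -0.0, 0.0], [-0.0, 1.0, 0.0], [-0.0, 0.0, -1.0]]
wrist_force: [-1.4, 2.4, 7.8]
finger_gap: 0.0616
finger_force: 66.6
```

Request:
{"fn": "apply_moves", "kwargs": {
  "commands": [0, 0, 1, 0, 40, 0, 0, 0, 0, 40, 0, 0, 0, 0, 40]
}}

```text
time_s: 13.45
ee_pos: [0.5226, -0.3223, 0.0817]
eef_rot: [[-1.0, -0.0, 0.0], [-0.0, 1.0, 0.0], [-0.0, 0.0, -1.0]]
wrist_force: [-2.8, 3.0, 10.8]
finger_gap: 0.0614
finger_force: 66.9
```

Request:
{"fn": "apply_moves", "kwargs": {
  "commands": [0, 0, 1, 0, 40, 0, 0, 0, 0, 40, 0, 0, 0, 0, 40]
}}

```text
time_s: 13.7
ee_pos: [0.5226, -0.3224, 0.0816]
eef_rot: [[-1.0, -0.0, 0.001], [-0.0, 1.0, 0.0], [-0.001, 0.0, -1.0]]
wrist_force: [-7.5, 5.1, 27.6]
finger_gap: 0.0613
finger_force: 68.3
```

Request:
{"fn": "apply_moves", "kwargs": {
  "commands": [0, 0, 0.5, 0, 40, 0, 0, 0, 0, 40, 0, 0, 0, 0, 40]
}}

```text
time_s: 13.95
ee_pos: [0.5226, -0.3224, 0.0816]
eef_rot: [[-1.0, 0.0, 0.001], [0.0, 1.0, 0.0], [-0.001, 0.0, -1.0]]
wrist_force: [-10.1, 7.2, 36.5]
finger_gap: 0.0611
finger_force: 69.0
```

It is on the hard stop. I'll ease off slightly, then check that everything holds.

Request:
{"fn": "apply_moves", "kwargs": {
  "commands": [0, 0, -0.5, 0, 40, 0, 0, 0, 0, 40, 0, 0, 0, 0, 40, 0, 0, 0, 0, 40, 0, 0, 0, 0, 40, 0, 0, 0, 0, 40, 0, 0, 0, 0, 40, 0, 0, 0, 0, 40]
}}

```text
time_s: 14.62
ee_pos: [0.5226, -0.3223, 0.0816]
eef_rot: [[-1.0, -0.0, 0.001], [-0.0, 1.0, 0.0], [-0.001, 0.0, -1.0]]
wrist_force: [-7.3, 6.4, 27.9]
finger_gap: 0.0614
finger_force: 68.0
```

```bash
python3 - <<'E'
from h import *
s=r.sense();print(s["time_s"],s["ee_pos"],s["wrist_force"])
ims=[]
for n in ["scene","side"]:
    p,d=capture(n); W=cloud(d,camera_info(n)); blues(W,d,cv2.cvtColor(p,cv2.COLOR_RGB2HSV))
    x,y=(95,180) if n=="scene" else (260,50)
    ims.append(cv2.resize(p[y:y+130,x:x+130,::-1],(390,390)))
cv2.imwrite("pics/c6.png",np.hstack(ims))
E
```

```text
14.6167 [ 0.52258404 -0.3223326   0.08158868] [-7.26447596  6.43384655 27.85992058]
[347  62  43  29 979] 0.0519 [0.7216 0.6131 0.0493] [719.7 616.9  77.6] spread z 0.00211
[262  89  17  25 358] 0.0779 [0.4889 0.3224 0.076 ] [485.8 321.9  31.8] spread z 0.00216
[234 156  20  34 586] 0.122 [0.5906 0.0031 0.1203] [591.3   4.5  32.3] spread z 0.00213
[148 229  21  33 484] 0.1371 [ 0.5389 -0.3213  0.1351] [ 533.6 -322.8   29.4] spread z 0.00192
[315  92  26  38 460] 0.1356 [ 0.5125 -0.315   0.1347] [ 520.  -304.7   47. ] spread z 0.00209
[252 171  27  43 944] 0.1213 [0.5875 0.0084 0.1202] [588.3   5.6  32.1] spread z 0.00147
[ 242  317   32   43 1071] 0.0765 [0.4858 0.3269 0.0751] [485.8 325.5  30.8] spread z 0.00133
```

View pics/c6.png

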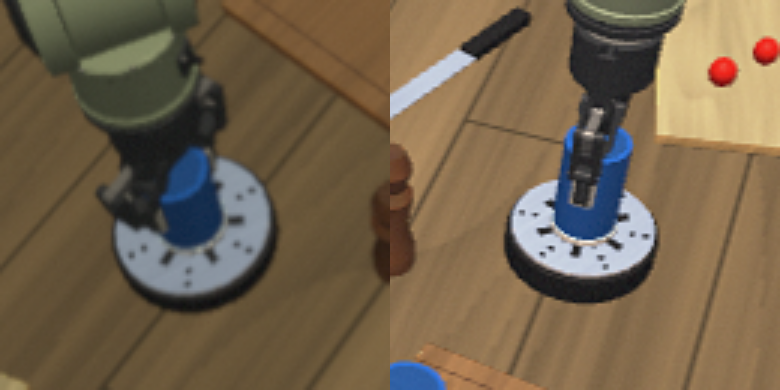

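The top is at 0.135 m, so the rim is on the deck. The star is flush, the beaker is upright and centred, and the other two beakers are in place.

```bash
python3 -c "
from workcell import job
print(job.sign_off())"
```

```text
the job is handed in; nothing more can be done
None
```

I handed the job in with the short beaker released upright in the tray, one tall beaker held on the steel deck over the star at about 28 N wrist force, and the other tall beaker still on the board; the sign-off did not report a verdict.

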